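# Weigh a cast hub on the bench balance

### The job

Weigh the cast hub that lies on the bench balance to the nearest 100 g: the 1 kg weight already stands on the opposite plate, so gently set weights from the tray upright beside it until the beam comes to rest level, with the pointer on the broad centre mark. Leave the hub and the 1 kg weight standing on their plates, and any weight you do not need off the balance.

Things in the scene. Friction and masses are not known exactly. Their poses are not given: they have to be found in the camera images.
- balance: fixed bench balance: grey base, two level steel plates side by side on a beam. Origin: centre of the base's underside; y runs along the beam from right plate to left plate, x away from the robot's side. Plate centres lie 115 mm either side. Between them a pointer and white scale (60 mm wide along y) rise to 193 mm: broad black centre mark = level, thin lines each 100 g of difference.
- beam (a joint): tilt of the beam, rad: 0 level, positive when the left (+y) plate is up; stops at +-0.085. Damped, it settles in about 1.5 s; at rest it tilts 0.0005 rad for each gram by which one plate is heavier (that plate down), up to the stops. The broad centre mark spans about +-0.033.
- plate_left_top (a point): centre of the upper face of the left (+y) plate, axes as the balance's. Plate 180 mm along x, 150 mm along y, rim 4 mm high and 3 mm wide; it stays horizontal, 125 mm above the table when level, up to 10 mm higher or lower, and sinks as load is set on it. Where on the plate a load stands does not matter.
- plate_right_top (a point): the same for the right (-y) plate.
- hub: the piece to be weighed: dark cast hub, round flange 100 mm in diameter and 18 mm thick with a boss 52 mm in diameter on it, 58 mm high in all, lying on one of the two plates (either), towards its far (+x) side. Origin: centre of its underside. It weighs between 1.45 and 1.75 kg; each casting differs.
- weight_1kg: loose plain steel 1 kg knob weight: upright cylinder 48 mm in diameter and 64 mm high with a narrower knob on top, 86 mm high in all; grip it across the cylinder. Origin: centre of its underside, z up. On the plate opposite the hub, 25 to 41 mm beyond (+x) the plate's centre.
- weight_500g: loose plain steel 500 g knob weight: upright cylinder 38 mm in diameter and 50 mm high with a narrower knob on top, 68 mm high in all; grip it across the cylinder. Origin: centre of its underside, z up. Stands in the tray.
- weight_200g: loose plain steel 200 g knob weight: upright cylinder 26 mm in diameter and 44 mm high with a narrower knob on top, 60 mm high in all; grip it across the cylinder. Origin: centre of its underside, z up. Stands in the tray.
- weight_100g: loose plain steel 100 g knob weight: upright cylinder 20 mm in diameter and 37 mm high with a narrower knob on top, 50 mm high in all; grip it across the cylinder. Origin: centre of its underside, z up. Stands in the tray.
- weight_tray: fixed shallow wooden tray 236 x 112 mm with felt floor 6 mm above the table and a rim 14 mm high, holding the three smaller weights in a row about 70 mm apart in any order. Origin: centre of its underside, x along its long side.
- gear: bystander: loose steel spur gear 49 mm in diameter, 18 mm high, lying on the table; origin at the centre of its underside. Not to be disturbed.
- v_block: bystander: loose steel V-block 40 x 42 x 34 mm on the table; origin at the centre of its underside. Not to be disturbed.

How it is judged:
By the outcome, as a careful person would: the job done as asked, in the order asked, and still so for the second after the job is handed in, with the robot touching nothing.
It also fails if it takes over 67 s, if anything falls off the work surface, if the arm or the gripper's body presses on something with over 40 N, if the wrist force passes 120 N, or if a joint passes its speed limit or range.

### The arm

A 6-joint arm with a two-finger parallel gripper is mounted at the origin on a cart in front of the work surface, level with it; the furniture and walls round the work are solid. World frame = base frame: x ahead of the robot, y to its left, z up, the work surface at z = 0. Lengths are in m, angles in rad, forces in N, time in s.
With the tool pointing down it reaches from about 0.15 to 0.775 m from the base axis. Payload 6.1 kg.
Tool frame: the origin (TCP) lies at the very end of the fingers, on their centre line; the grasp point (between the pads) lies 19 mm behind it; z points along the fingers, y is the direction in which the jaws open and shut (so a half turn about z gives the same grasp; the last joint's range is limited). The gripper opens to 85 mm and grips with 20 to 120 N. Pads are 22 mm wide; open, the fingers measure 114 mm over their backs; the gripper's body (76 mm by 85 mm) begins 54 mm behind the grasp point. The pads swing forward as they close: fully open they stand 13 mm farther back than shut.
Start: joints at [1.33, 0.126, -0.04, 1.405, 0, 1.571], TCP at [0.125, 0.51, 0.231] pointing down, gripper open.
Joint ranges: [-2.72, 2.72], [-0.95, 1.95], [-1.27, 1.35], [-1.78, 2.02], [-1.46, 1.47], [-3.14, 3.14]. Speed limits (rad/s): [2.39, 2.39, 3.01, 3.14, 3.14, 3.14].

### API

Orientations are given as a 3x3 rotation matrix whose columns are the frame's x, y, z axes.
In Python, from workcell import sense, imaging, job gives the robot as it stands.
- The arm moves only by the tool send_rows, never from a script. Its argument "motion" is a list of rows, each a list of 2 entries, a list of its own where there are three numbers: the shift along the tool's x, y, z in mm, then the turn, a rotation vector about the tool's x, y, z in rad. A call has 1 to 12 rows; each row is the pose to reach, as a shift and turn from the pose commanded when the call began, along the tool's axes at that moment; what a row does not reach only later rows make up. A row lasts 1/8 s, in which the tool goes at most 62.5 mm and 10.7 degrees, less where a joint would pass 70% of its speed; a pose out of reach is approached as far as the arm can. A call with a gripper value outside its range is refused whole. "fingers" is the finger opening in mm, from 0 to 85.4, set as the call begins (left out, the last holds). The fingers move at their own pace and stop on an object; the grip force is fixed at half the most. Time passes only in rows, so rows that repeat a pose let the fingers close. It gives the time, the measured TCP pose, the force and the opening at its end, in the units of the state.
- sense(): the state, without advancing time (a new reading comes with each control period).
- imaging.get_image(name): name is "scene" or "top"; returns a dict with "color" (400x640x3 uint8, blue, green, red), "z_map" (400x640 float32, m along the optical axis (not along the pixel's ray), 0 where there is no reading), "fx", "fy", "cx", "cy" (pixels), "k1" (the pictures are not rectified: a ray, as slopes to the right and down, at radius r is drawn at 1 + k1 r^2 times it, then the intrinsics apply), "world_from_camera" (4x4, takes a point from camera to world coordinates). Camera axes: x right, y down, z forward; pixel columns grow to the right and rows downward; lengths in m; the calibration is good to about 2 mm. A picture is of the moment at which its call begins.
- job.sign_off(): hands the job in, once; it reports no verdict.
The state is a dict: "time_s": time; "joint_positions": joint angles; "joint_velocities": joint speeds; "joint_efforts": joint torques, N m; "tool_pos": TCP position; "tool_rot": TCP orientation; "contact_force": force on the tool from outside, world axes, zero at the start; "moment": the same for the moment, N m; "grip_width": finger opening in m.
Only numpy, scipy, OpenCV 4.12 (cv2) and the standard library are available. Lean on these libraries where they do the work, as an engineer would, in place of code of your own. Each camera call takes 0.05 s, during which the arm holds its last target.

## Working session

There is one attempt and no reset: what is moved stays moved. The work goes in short steps, Python scripts to look and compute and a tool call to move; the robot and the scene stay as the last step left them, time stands still between calls to the robot, and variables do not carry over. Pictures are saved under pics/ and viewed, and the job is handed in when it is done.

Besides the shell and the picture viewer there is one more tool, called after "Emit:" in YAML: its name, and indented under it one key for each argument. send_rows: Moves the arm, as the interface text tells. Its arguments: {"type":"object","properties":{"motion":{"type":"array","items":{"type":"array"}},"fingers":{"type":"number"}},"required":["motion"]}

```bash
ls; mkdir -p pics
cat > h.py <<'E'
import numpy as np, cv2
from workcell import sense, imaging, job
def grab(n,tag):
    d=imaging.get_image(n); cv2.imwrite(f'pics/{tag}.png',d['color']); np.savez(f'pics/{tag}.npz',**d); return d
def load(tag): 
    z=np.load(f'pics/{tag}.npz'); return {k:z[k] for k in z.files}
def cloud(d):
    h,w=d['z_map'].shape; u,v=np.meshgrid(np.arange(w,dtype=float),np.arange(h,dtype=float))
    K=np.array([[d['fx'],0,d['cx']],[0,d['fy'],d['cy']],[0,0,1.]],float)
    p=cv2.undistortPoints(np.stack([u,v],-1).reshape(-1,1,2),K,np.array([float(d['k1']),0,0,0,0])).reshape(h,w,2)
    z=d['z_map'].astype(float); P=np.dstack([p[...,0]*z,p[...,1]*z,z])
    T=d['world_from_camera']; return P@T[:3,:3].T+T[:3,3]
E
python3 - <<'E'
from h import *
s=sense(); print(s)
for n in('scene','top'):
    d=grab(n,n+'0'); print(n,d['fx'],d['k1'],d['world_from_camera'])
E
```

```text
pics
{'time_s': 0.0, 'joint_positions': array([ 1.33003499e+00,  1.26408159e-01, -4.06190122e-02,  1.40537308e+00,
       -1.48174918e-05,  1.57081080e+00]), 'joint_velocities': array([ 5.24522234e-04,  7.92995989e-04,  1.99387220e-03,  1.29970569e-03,
        5.68630652e-05, -7.87558785e-04]), 'joint_efforts': array([-1.09286026e-03, -4.35920727e+01,  3.52922022e+01,  1.74859737e-02,
       -1.90344413e-04, -6.64163849e-06]), 'tool_pos': array([0.12509129, 0.50946911, 0.23050864]), 'tool_rot': array([[-9.71153275e-01,  2.38455826e-01, -3.68053536e-04],
       [ 2.38456109e-01,  9.71152020e-01, -1.56119745e-03],
       [-1.48406905e-05, -1.60392663e-03, -9.99998714e-01]]), 'contact_force': array([-0.21439886, -0.48704344,  0.7072464 ]), 'moment': array([-0.06391307, -0.00854426,  0.01330306]), 'grip_width': 0.08548257752365228}
scene 373.24910697053696 0.026804137546141613 [[ 0.50399357 -0.53102514  0.6811775  -0.13196456]
 [-0.86339322 -0.33102332  0.38075675 -0.44190307]
 [ 0.02329423 -0.78002299 -0.62531713  0.71000183]
 [ 0.          0.          0.          1.        ]]
top 368.0362162219508 -0.06353256482589886 [[ 0.01902362 -0.99026707  0.13787395  0.39740448]
 [-0.99975698 -0.02037705 -0.00841147 -0.06257125]
 [ 0.01113906 -0.13768042 -0.99041407  0.93442042]
 [ 0.          0.          0.          1.        ]]
```

View pics/scene0.png

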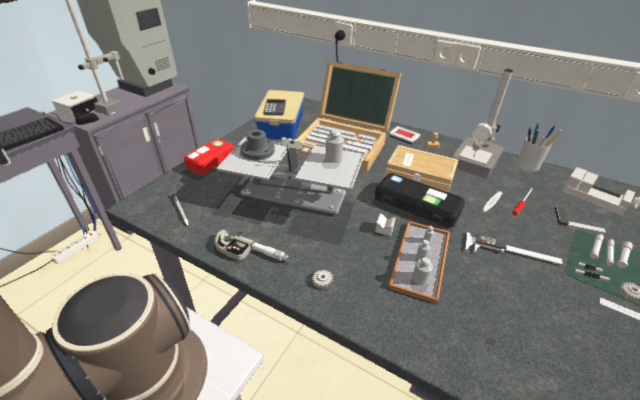

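View pics/top0.png

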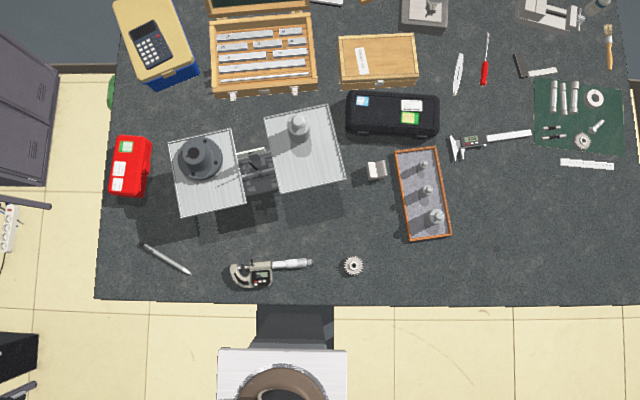

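The hub is on the left plate (top 200,157) and the 1 kg weight on the right plate (299,124). The tray is at top (423,193), with its weights near (422,165), (427,190) and (436,216). Next I measure these.

```bash
cat > m.py <<'E'
from h import *
d=load('top0'); P=cloud(d)
def at(u,v): return P[v,u].round(4)
for n,p in dict(hub=(201,147),kg=(299,119),w1=(422,161),w2=(427,186),w3=(436,212),gear=(353,266),vb=(375,171),table=(330,230)).items(): print(n,p,at(*p))
def boxmask(u0,v0,u1,v1,z0,z1):
    Q=P[v0:v1,u0:u1].reshape(-1,3); return Q[(Q[:,2]>z0)&(Q[:,2]<z1)]
# right plate / left plate
for n,b in dict(L=(165,125,248,220),R=(262,103,348,195)).items():
    Q=boxmask(*b,.10,.145); print(n,'plate z',np.percentile(Q[:,2],[5,50,95]),'rect',cv2.minAreaRect(Q[:,:2].astype(np.float32)))
Q=boxmask(385,140,460,245,.010,.020); print('tray',cv2.minAreaRect(Q[:,:2].astype(np.float32)))
for n,b in dict(w1=(410,152,436,176),w2=(413,177,441,201),w3=(422,202,452,232),kg=(285,105,315,145),hub=(178,130,225,182)).items():
    z0=.03 if n[0]=='w' else .142
    Q=boxmask(*b,z0,.3)
    zm=Q[:,2].max(); T=Q[Q[:,2]>zm-.006]
    print(n,'zmax',zm.round(4),'top mean',T.mean(0).round(4),len(Q), 'body circ',cv2.minEnclosingCircle(Q[:,:2].astype(np.float32)))
    h,e=np.histogram(Q[:,2],bins=np.arange(Q[:,2].min(),zm+.005,.004)); print(list(zip(e.round(3),h)))
E
python3 m.py
```

```text
hub (201, 147) [0.6133 0.1758 0.1697]
kg (299, 119) [ 0.6618 -0.0352  0.219 ]
w1 (422, 161) [ 0.6251 -0.3391  0.0429]
w2 (427, 186) [ 0.5589 -0.3451  0.0583]
w3 (436, 212) [ 0.4944 -0.3622  0.0684]
gear (353, 266) [ 0.3614 -0.1721 -0.0032]
vb (375, 171) [ 0.6013 -0.224   0.0221]
table (330, 230) [ 4.508e-01 -1.127e-01  1.000e-04]
L plate z [0.11297742 0.11579533 0.13425672] rect ((0.5721319317817688, 0.16797572374343872), (0.18018914759159088, 0.16905875504016876), 14.251248359680176)
R plate z [0.13240974 0.13482052 0.13828237] rect ((0.6222785115242004, -0.031369954347610474), (0.17899522185325623, 0.17654496431350708), 14.058669090270996)
tray ((0.558567225933075, -0.3769358992576599), (0.24208661913871765, 0.17376987636089325), 8.96455192565918)
w1 zmax 0.0569 top mean [ 0.6179 -0.3424  0.0549] 63 body circ ((0.6183130145072937, -0.34243956208229065), 0.010549179278314114)
[(np.float64(0.032), np.int64(7)), (np.float64(0.036), np.int64(5)), (np.float64(0.04), np.int64(21)), (np.float64(0.044), np.int64(5)), (np.float64(0.048), np.int64(4)), (np.float64(0.052), np.int64(13)), (np.
[... 1648 characters left out ...]
 np.int64(109)), (np.float64(0.198), np.int64(112)), (np.float64(0.202), np.int64(0)), (np.float64(0.206), np.int64(1)), (np.float64(0.21), np.int64(8)), (np.float64(0.214), np.int64(51)), (np.float64(0.218), np.int64(78)), (np.float64(0.222), np.int64(5))]
hub zmax 0.1768 top mean [0.5986 0.1909 0.1729] 560 body circ ((0.5976182818412781, 0.18972916901111603), 0.027374539524316788)
[(np.float64(0.142), np.int64(20)), (np.float64(0.146), np.int64(21)), (np.float64(0.15), np.int64(17)), (np.float64(0.154), np.int64(21)), (np.float64(0.158), np.int64(18)), (np.float64(0.162), np.int64(18)), (np.float64(0.166), np.int64(27)), (np.float64(0.17), np.int64(352)), (np.float64(0.174), np.int64(66))]
```

Run:
```python
from h import *
a=cv2.imread('pics/top0.png'); b=cv2.imread('pics/scene0.png')
cv2.imwrite('pics/topz.png',cv2.resize(a[95:255,150:460],None,fx=2.5,fy=2.5,interpolation=cv2.INTER_CUBIC))
cv2.imwrite('pics/scz.png',cv2.resize(b[120:300,210:460],None,fx=3,fy=3,interpolation=cv2.INTER_CUBIC))
```

```text
(no output)
```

View pics/topz.png

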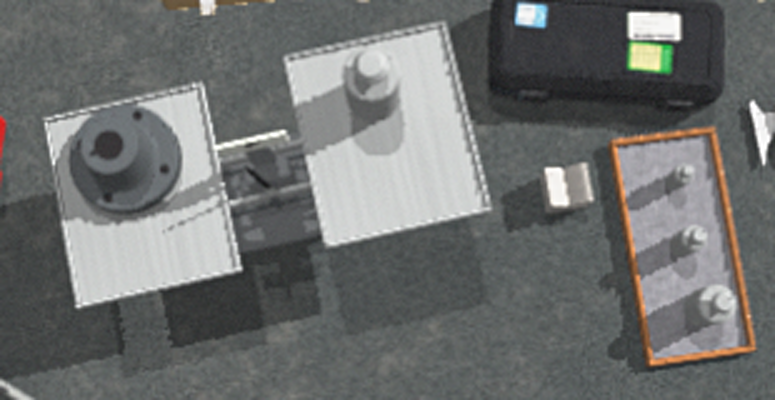

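View pics/scz.png

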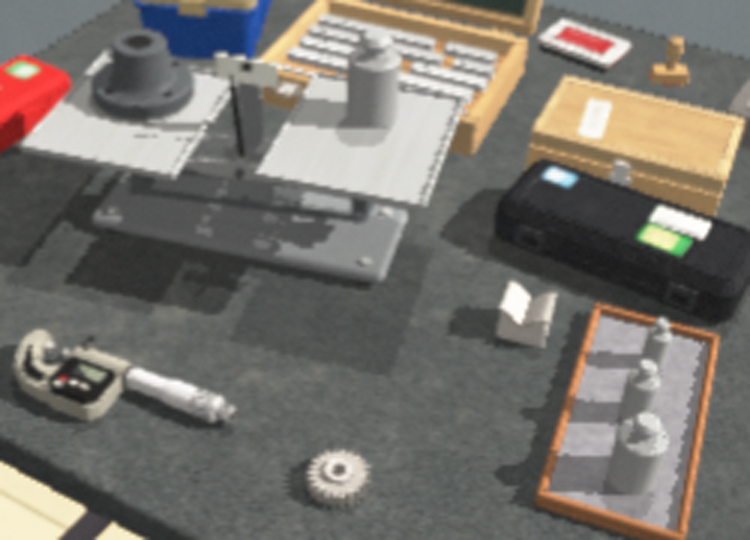

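```bash
cat >> h.py <<'E'
def ray(d,u,v,z):
    K=np.array([[d['fx'],0,d['cx']],[0,d['fy'],d['cy']],[0,0,1.]],float)
    p=cv2.undistortPoints(np.array([[[u,v]]],float),K,np.array([float(d['k1']),0,0,0,0])).ravel()
    T=d['world_from_camera']; r=T[:3,:3]@np.array([p[0],p[1],1]); o=T[:3,3]; return o+r*(z-o[2])/r[2]
E
cat > m2.py <<'E'
from h import *
d=load('top0')
for n,c,z in(('R',[(285,58),(444,22),(491,209),(328,244)],.139),('L',[(45,119),(203,84),(241,270),(77,306)],.119)):
    W=np.array([ray(d,u/2.5+150-.3,v/2.5+95-.3,z)[:2] for u,v in c]); print(n,W.round(4).tolist(),'c',W.mean(0).round(4),'sides',[np.linalg.norm(W[i]-W[(i+1)%4]).round(4) for i in range(4)])
    e=(W[0]-W[1])+(W[3]-W[2]); f=(W[0]-W[3])+(W[1]-W[2]); print('yaw',np.degrees(np.arctan2(-e[0],e[1])),np.degrees(np.arctan2(f[1],f[0])))
# weights seen by scene cam
s=load('scene0'); P=cloud(s)
m=P.reshape(-1,3)
for n,c,zt in(('100',(.618,-.343),.056),('200',(.551,-.348),.066),('500',(.486,-.367),.074),('1k',(.658,-.032),.221)):
    q=m[(np.hypot(m[:,0]-c[0],m[:,1]-c[1])<.03)&(m[:,2]>(.02 if c[1]<-.1 else .145))]
    t=q[q[:,2]>q[:,2].max()-.008]; print(n,len(q),q[:,2].max(),'top',t.mean(0).round(4),'circ',cv2.minEnclosingCircle(q[:,:2].astype(np.float32)))
E
python3 m2.py
```

```text
R [[0.6924, 0.0477], [0.7299, -0.0955], [0.5573, -0.1393], [0.5231, 0.0033]] c [ 0.6256 -0.046 ] sides [np.float64(0.148), np.float64(0.178), np.float64(0.1466), np.float64(0.175)]
yaw 14.089785496673056 14.463517146008392
L [[0.6376, 0.27], [0.6733, 0.1252], [0.5011, 0.082], [0.4657, 0.2276]] c [0.5694 0.1762] sides [np.float64(0.1491), np.float64(0.1775), np.float64(0.1499), np.float64(0.177)]
yaw 13.772418405503378 13.95782158139497
100 91 0.059430684165048486 top [ 0.6134 -0.3439  0.055 ] circ ((0.6127046942710876, -0.3447541892528534), 0.009782221168279648)
200 170 0.06775204971603055 top [ 0.5463 -0.3507  0.0642] circ ((0.5478348135948181, -0.35099083185195923), 0.013412817381322384)
500 345 0.07582487249608161 top [ 0.4811 -0.3699  0.0727] circ ((0.48300233483314514, -0.3696979880332947), 0.01944846287369728)
1k 450 0.2217481304880995 top [ 0.6521 -0.0371  0.2183] circ ((0.6539962291717529, -0.03615906462073326), 0.024209333583712578)
```

Emit:
send_rows:
  motion:
    - [[-60,-83,3],[0,0,-0.05]]
    - [[-118,-162,6],[0,0,-0.12]]
    - [[-558,-767,30],[0,0,-0.489]]
    - [[-558,-767,30],[0,0,-0.489]]
    - [[-558,-767,30],[0,0,-0.489]]
    - [[-558,-767,30],[0,0,-0.489]]
    - [[-558,-767,30],[0,0,-0.489]]
    - [[-558,-767,30],[0,0,-0.489]]
    - [[-558,-767,30],[0,0,-0.489]]
    - [[-558,-767,30],[0,0,-0.489]]
    - [[-558,-767,30],[0,0,-0.489]]
    - [[-558,-767,30],[0,0,-0.489]]
  fingers: 70

```text
time_s: 1.6
tool_pos: [0.4037, -0.1723, 0.208]
tool_rot: [[-0.97, -0.245, 0.0], [-0.245, 0.97, 0.0], [-0.0, 0.0, -1.0]]
contact_force: [1.3, 0.8, 1.3]
grip_width: 0.0702
```

Emit:
send_rows:
  motion:
    - [[-9,-60,3],[0,0,0]]
    - [[-18,-120,5],[0,0,0]]
    - [[-26,-175,8],[0,0,0]]
    - [[-30,-203,8],[0,0,0]]
    - [[-30,-203,8],[0,0,0]]
    - [[-30,-203,8],[0,0,0]]

```text
time_s: 2.35
tool_pos: [0.4821, -0.3588, 0.1998]
tool_rot: [[-0.969, -0.246, -0.001], [-0.246, 0.969, 0.001], [0.001, 0.001, -1.0]]
contact_force: [0.3, -0.2, 0.2]
grip_width: 0.0697
```

```bash
cat > go.py <<'E'
import sys
from h import *
s=sense(); t=np.array([float(a) for a in sys.argv[1:4]])
print('t',s['time_s'],'pos',s['tool_pos'].round(4),'F',s['contact_force'].round(2),'w',s['grip_width'],'shift mm',(s['tool_rot'].T@(t-s['tool_pos'])*1000).round(1))
E
python3 go.py .4845 -.3685 .030
python3 -c "
from h import *
grab('top','top1');grab('scene','scene1')
a=cv2.imread('pics/top1.png')[130:260,370:500];b=cv2.imread('pics/scene1.png')[150:310,350:510]
cv2.imwrite('pics/z1.png',np.hstack([cv2.resize(a,(390,390),interpolation=2),cv2.resize(b,(390,390),interpolation=2)]))"
```

```text
t 2.35 pos [ 0.4821 -0.3588  0.1998] F [ 0.33 -0.15  0.24] w 0.06967014658677867 shift mm [-1.000e-01 -1.020e+01  1.698e+02]
```

View pics/z1.png

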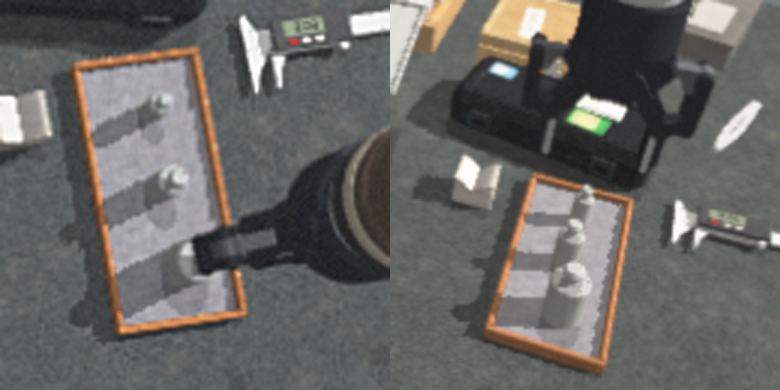

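The tray is undisturbed and the gripper hangs over the 500 g weight. I'll go down and grip.

Emit:
send_rows:
  motion:
    - [[0,-10,50],[0,0,0]]
    - [[0,-10,100],[0,0,0]]
    - [[0,-10,140],[0,0,0]]
    - [[0,-10,165],[0,0,0]]
    - [[0,-10,178],[0,0,0]]
    - [[0,-10,178],[0,0,0]]
    - [[0,-10,178],[0,0,0]]

```text
time_s: 3.32
tool_pos: [0.4857, -0.3695, 0.0238]
tool_rot: [[-0.969, -0.246, 0.002], [-0.246, 0.969, -0.001], [-0.001, -0.002, -1.0]]
contact_force: [-0.8, 0.3, 0.2]
grip_width: 0.0699
```

```bash
python3 go.py .4845 -.3685 .022
python3 -c "
from h import *
grab('top','top2');grab('scene','scene2')
a=cv2.imread('pics/top2.png')[130:260,370:500];b=cv2.imread('pics/scene2.png')[200:310,370:480]
cv2.imwrite('pics/z2.png',np.hstack([cv2.resize(a,(390,390),interpolation=2),cv2.resize(b,(390,390),interpolation=2)]))"
```

```text
t 3.325 pos [ 0.4857 -0.3695  0.0238] F [-0.84  0.32  0.23] w 0.06994122364103059 shift mm [0.9 1.2 1.8]
```

View pics/z2.png

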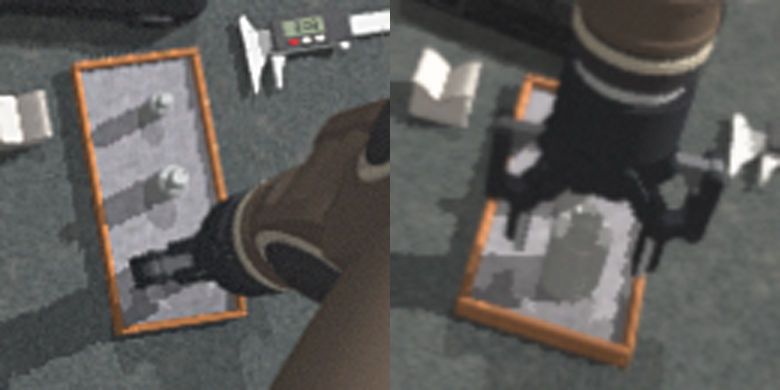

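The fingers straddle the 500 g weight, which sits centrally (scene crop ~575,250). Closing.

Emit:
send_rows:
  motion:
    - [[0,0,0],[0,0,0]]
    - [[0,0,0],[0,0,0]]
    - [[0,0,0],[0,0,0]]
    - [[0,0,0],[0,0,0]]
    - [[0,0,0],[0,0,0]]
    - [[0,0,0],[0,0,0]]
  fingers: 30

```text
time_s: 4.18
tool_pos: [0.4852, -0.3692, 0.023]
tool_rot: [[-0.969, -0.246, 0.001], [-0.246, 0.969, -0.0], [-0.001, -0.0, -1.0]]
contact_force: [-1.1, 1.2, 5.4]
grip_width: 0.0367
```

Emit:
send_rows:
  motion:
    - [[0,0,-10],[0,0,0]]
    - [[0,0,-30],[0,0,0]]
    - [[0,0,-60],[0,0,0]]
    - [[0,0,-100],[0,0,0]]
    - [[0,0,-140],[0,0,0]]
    - [[0,0,-175],[0,0,0]]
    - [[0,0,-195],[0,0,0]]
    - [[0,0,-205],[0,0,0]]
    - [[0,0,-205],[0,0,0]]

```text
time_s: 5.3
tool_pos: [0.4849, -0.3692, 0.2271]
tool_rot: [[-0.969, -0.246, -0.0], [-0.246, 0.969, 0.0], [0.0, 0.0, -1.0]]
contact_force: [-0.7, 0.1, -5.2]
grip_width: 0.0366
```

```bash
python3 go.py .5675 -.0276 .225
python3 -c "
from h import *
grab('top','top3');grab('scene','scene3')
a=cv2.imread('pics/top3.png')[130:260,370:500];b=cv2.imread('pics/scene3.png')[100:310,300:510]
cv2.imwrite('pics/z3.png',np.hstack([cv2.resize(a,(390,390),interpolation=2),cv2.resize(b,(390,390),interpolation=2)]))"
```

```text
t 5.3 pos [ 0.4849 -0.3692  0.2271] F [-0.75  0.14 -5.23] w 0.03657507738724189 shift mm [-163.9  310.8    2.1]
```

View pics/z3.png

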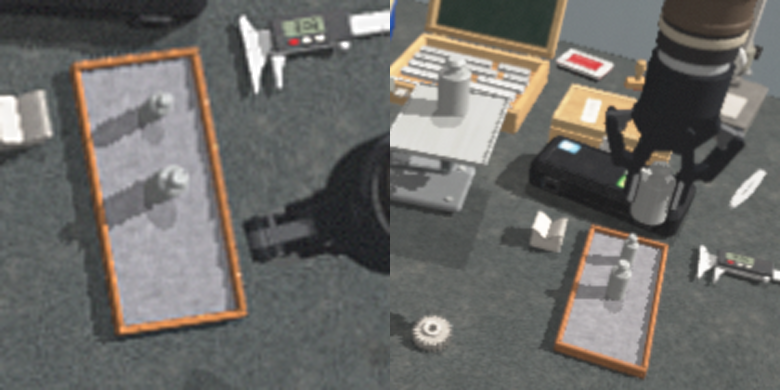

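The 500 g weight is held: 5.2 N and 36.6 mm opening. Next I carry it over the right plate.

Emit:
send_rows:
  motion:
    - [[-10,20,0],[0,0,0]]
    - [[-30,55,0],[0,0,0]]
    - [[-55,105,1],[0,0,0]]
    - [[-82,155,1],[0,0,0]]
    - [[-109,206,2],[0,0,0]]
    - [[-135,255,2],[0,0,0]]
    - [[-152,289,2],[0,0,0]]
    - [[-162,306,2],[0,0,0]]
    - [[-164,311,2],[0,0,0]]
    - [[-164,311,2],[0,0,0]]
    - [[-164,311,2],[0,0,0]]

```text
time_s: 6.78
tool_pos: [0.5673, -0.0285, 0.2252]
tool_rot: [[-0.97, -0.244, -0.0], [-0.244, 0.97, -0.0], [0.0, -0.0, -1.0]]
contact_force: [0.1, 0.9, -4.3]
grip_width: 0.0362
```

```bash
python3 go.py .5675 -.0276 .156
python3 -c "
from h import *
grab('top','top4');grab('scene','scene4')
a=cv2.imread('pics/top4.png')[80:220,240:380];b=cv2.imread('pics/scene4.png')[80:220,240:380]
cv2.imwrite('pics/z4.png',np.hstack([cv2.resize(a,(390,390),interpolation=2),cv2.resize(b,(390,390),interpolation=2)]))"
```

```text
t 6.775 pos [ 0.5673 -0.0285  0.2252] F [ 0.14  0.93 -4.28] w 0.0362212657708274 shift mm [-0.4  0.9 69.2]
```

View pics/z4.png

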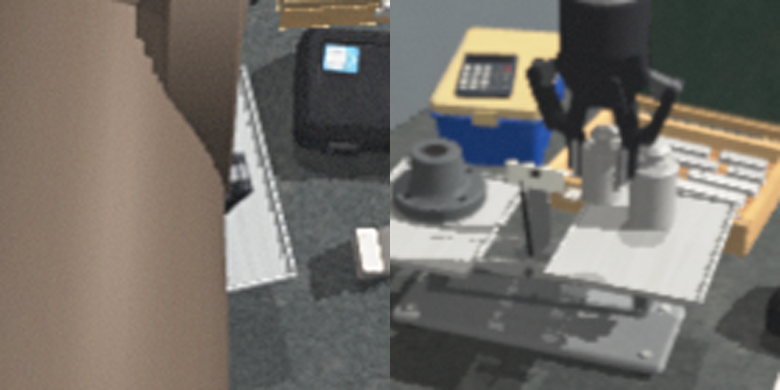

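Emit:
send_rows:
  motion:
    - [[0,1,15],[0,0,0]]
    - [[0,1,35],[0,0,0]]
    - [[0,1,52],[0,0,0]]
    - [[0,1,62],[0,0,0]]
    - [[0,1,66],[0,0,0]]
    - [[0,1,68],[0,0,0]]
    - [[0,1,70],[0,0,0]]
    - [[0,1,71],[0,0,0]]
    - [[0,1,72],[0,0,0]]
    - [[0,1,72],[0,0,0]]

```text
time_s: 8.12
tool_pos: [0.5673, -0.0264, 0.1533]
tool_rot: [[-0.969, -0.246, 0.0], [-0.246, 0.969, -0.0], [-0.0, -0.0, -1.0]]
contact_force: [-0.5, -0.4, -4.8]
grip_width: 0.0362
```

Emit:
send_rows:
  motion:
    - [[0,0,0.5],[0,0,0]]
    - [[0,0,1],[0,0,0]]
    - [[0,0,1.5],[0,0,0]]
    - [[0,0,1.5],[0,0,0]]

```text
time_s: 8.62
tool_pos: [0.5673, -0.0264, 0.1518]
tool_rot: [[-0.969, -0.246, 0.0], [-0.246, 0.969, -0.0], [-0.0, -0.0, -1.0]]
contact_force: [-0.3, -0.5, -4.9]
grip_width: 0.0364
```

Emit:
send_rows:
  motion:
    - [[0,0,0.5],[0,0,0]]
    - [[0,0,1],[0,0,0]]
    - [[0,0,1.5],[0,0,0]]
    - [[0,0,1.5],[0,0,0]]

```text
time_s: 9.12
tool_pos: [0.5673, -0.0265, 0.1504]
tool_rot: [[-0.969, -0.246, 0.0], [-0.246, 0.969, -0.0], [-0.0, -0.0, -1.0]]
contact_force: [-2.0, -0.5, 0.6]
grip_width: 0.0363
```

Contact: the plate now carries the weight. Releasing, opening only to 52 mm.

Emit:
send_rows:
  motion:
    - [[0,0,0],[0,0,0]]
    - [[0,0,0],[0,0,0]]
    - [[0,0,0],[0,0,0]]
    - [[0,0,0],[0,0,0]]
    - [[0,0,0],[0,0,0]]
  fingers: 52

```text
time_s: 9.75
tool_pos: [0.5673, -0.0264, 0.1502]
tool_rot: [[-0.969, -0.246, 0.0], [-0.246, 0.969, 0.0], [-0.0, 0.0, -1.0]]
contact_force: [-0.2, -0.4, -1.1]
grip_width: 0.0518
```

Emit:
send_rows:
  motion:
    - [[0,0,-10],[0,0,0]]
    - [[0,0,-30],[0,0,0]]
    - [[0,0,-60],[0,0,0]]
    - [[0,0,-90],[0,0,0]]
    - [[25,-60,-110],[0,0,0]]
    - [[50,-120,-110],[0,0,0]]
    - [[70,-170,-110],[0,0,0]]
    - [[95,-220,-90],[0,0,0]]
    - [[95,-250,-80],[0,0,0]]
    - [[95,-260,-80],[0,0,0]]
    - [[95,-260,-80],[0,0,0]]
    - [[95,-260,-80],[0,0,0]]

```text
time_s: 11.25
tool_pos: [0.5394, -0.3007, 0.2311]
tool_rot: [[-0.969, -0.247, 0.001], [-0.247, 0.969, -0.0], [-0.001, -0.0, -1.0]]
contact_force: [-0.6, -0.0, -0.7]
grip_width: 0.0516
```

```bash
python3 go.py .5495 -.350 .016
python3 -c "
from h import *
grab('top','top5');grab('scene','scene5')
a=cv2.imread('pics/top5.png')[90:250,150:400];b=cv2.imread('pics/scene5.png')[100:240,200:400]
cv2.imwrite('pics/z5.png',np.hstack([cv2.resize(a,(400,300),interpolation=2),cv2.resize(b,(400,300),interpolation=2)]))"
```

```text
t 11.25 pos [ 0.5394 -0.3007  0.2311] F [-0.62 -0.   -0.65] w 0.05164730970997571 shift mm [  2.6 -50.1 215.1]
```

View pics/z5.png

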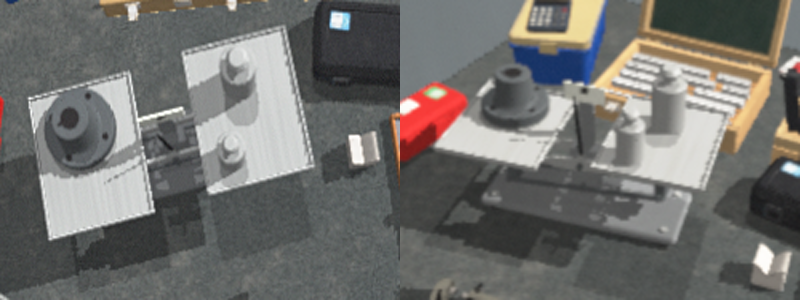

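The 500 g weight stands upright beside the 1 kg. It has had about 1.5 s to settle, so I'll read the plate heights and the pointer.

```bash
cat > lv.py <<'E'
import sys
from h import *
from scipy.spatial import cKDTree
for tag in sys.argv[1:]:
  for cam in('top','scene'):
    P=cloud(load(cam+tag)).reshape(-1,3)
    c,s=np.cos(.244),np.sin(.244)
    out=[]
    for n,C in(('L',(.5694,.1762)),('R',(.6256,-.046))):
        dx=P[:,0]-C[0]; dy=P[:,1]-C[1]; bx=c*dx+s*dy; by=-s*dx+c*dy
        m=(abs(bx)<.075)&(abs(by)<.06)&(P[:,2]>.105)&(P[:,2]<.145)
        if n=='L': m&=bx<-.045   # clear of hub
        else: m&=(by<-.035)      # clear of weights
        q=P[m,2]; out.append(np.median(q)); print(tag,cam,n,len(q),np.median(q).round(4),q.std().round(4))
    dz=out[0]-out[1]; print('  L-R',dz.round(4),'tilt',(dz/.23).round(4),'g heavy right',(dz/.23/.0005).round(0))
E
python3 lv.py 0 5
python3 -c "
from h import *
o=[]
for t in ('0','5'):
    b=cv2.imread(f'pics/scene{t}.png')[132:182,270:320]; o.append(cv2.resize(b,(390,390),interpolation=2))
cv2.imwrite('pics/p5.png',np.hstack(o))"
```

```text
0 top L 692 0.1149 0.0013
0 top R 711 0.1345 0.0013
  L-R -0.0197 tilt -0.0855 g heavy right -171.0
0 scene L 265 0.1143 0.001
0 scene R 285 0.1344 0.001
  L-R -0.0201 tilt -0.0874 g heavy right -175.0
5 top L 696 0.115 0.0014
5 top R 715 0.1346 0.0014
  L-R -0.0196 tilt -0.0853 g heavy right -171.0
5 scene L 260 0.1145 0.0011
5 scene R 285 0.1343 0.001
  L-R -0.0198 tilt -0.086 g heavy right -172.0
```

View pics/p5.png

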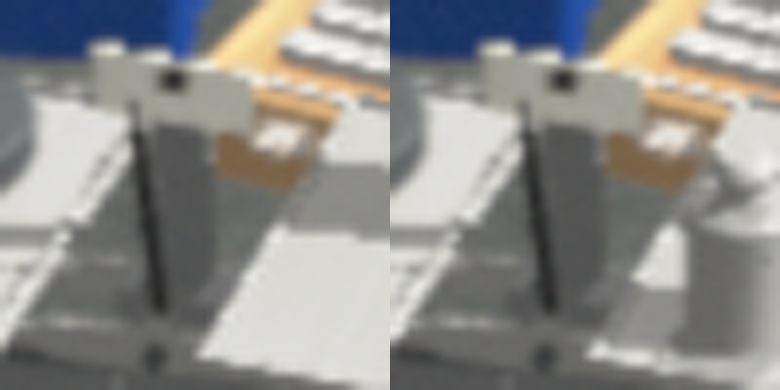

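The beam is still on its stop, so at least 170 g is missing. With at most 250 g possible, the 200 g weight is the right one. Fetching it.

Emit:
send_rows:
  motion:
    - [[2,-25,20],[0,0,0]]
    - [[2,-45,60],[0,0,0]]
    - [[2,-50,110],[0,0,0]]
    - [[2,-50,150],[0,0,0]]
    - [[2,-50,185],[0,0,0]]
    - [[2,-50,205],[0,0,0]]
    - [[2,-50,213],[0,0,0]]
    - [[2,-50,213],[0,0,0]]
    - [[2,-50,213],[0,0,0]]

```text
time_s: 12.48
tool_pos: [0.5501, -0.3512, 0.0183]
tool_rot: [[-0.969, -0.246, 0.001], [-0.246, 0.969, -0.001], [-0.001, -0.001, -1.0]]
contact_force: [0.1, 0.0, -0.1]
grip_width: 0.0522
```

```bash
python3 go.py .5495 -.350 .018
python3 -c "
from h import *
grab('top','top6');grab('scene','scene6')
a=cv2.imread('pics/top6.png')[130:260,370:500];b=cv2.imread('pics/scene6.png')[190:300,370:480]
cv2.imwrite('pics/z6.png',np.hstack([cv2.resize(a,(390,390),interpolation=2),cv2.resize(b,(390,390),interpolation=2)]))"
```

```text
t 12.475 pos [ 0.5501 -0.3512  0.0183] F [ 0.14  0.03 -0.15] w 0.05216828256264043 shift mm [0.2 1.3 0.3]
```

View pics/z6.png

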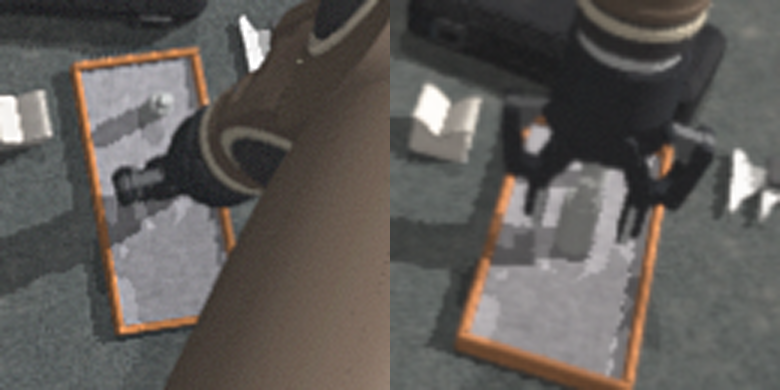

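The 200 g weight is between the fingers (scene crop ~575,220). Gripping and lifting.

Emit:
send_rows:
  motion:
    - [[0,0,0],[0,0,0]]
    - [[0,0,0],[0,0,0]]
    - [[0,0,0],[0,0,0]]
    - [[0,0,0],[0,0,0]]
    - [[0,0,0],[0,0,0]]
    - [[0,0,0],[0,0,0]]
  fingers: 18

```text
time_s: 13.32
tool_pos: [0.5498, -0.351, 0.018]
tool_rot: [[-0.969, -0.246, 0.001], [-0.246, 0.969, -0.001], [-0.001, -0.001, -1.0]]
contact_force: [-0.4, 1.4, 6.2]
grip_width: 0.0242
```

Emit:
send_rows:
  motion:
    - [[0,0,-10],[0,0,0]]
    - [[0,0,-30],[0,0,0]]
    - [[0,0,-60],[0,0,0]]
    - [[0,0,-100],[0,0,0]]
    - [[0,0,-140],[0,0,0]]
    - [[0,0,-180],[0,0,0]]
    - [[0,0,-200],[0,0,0]]
    - [[0,0,-210],[0,0,0]]
    - [[0,0,-210],[0,0,0]]

```text
time_s: 14.45
tool_pos: [0.5494, -0.3508, 0.2272]
tool_rot: [[-0.969, -0.246, -0.0], [-0.246, 0.969, -0.0], [0.0, -0.0, -1.0]]
contact_force: [0.4, -0.2, -1.5]
grip_width: 0.0245
```

```bash
python3 go.py .5837 -.0926 .225
```

```text
t 14.45 pos [ 0.5494 -0.3508  0.2272] F [ 0.37 -0.23 -1.5 ] w 0.02448627678881178 shift mm [-96.7 241.8   2.2]
```

Emit:
send_rows:
  motion:
    - [[-8,20,0],[0,0,0]]
    - [[-24,60,0],[0,0,0]]
    - [[-44,110,1],[0,0,0]]
    - [[-64,160,1],[0,0,0]]
    - [[-82,205,2],[0,0,0]]
    - [[-93,232,2],[0,0,0]]
    - [[-97,242,2],[0,0,0]]
    - [[-97,242,2],[0,0,0]]
    - [[-97,242,2],[0,0,0]]

```text
time_s: 15.58
tool_pos: [0.5837, -0.0931, 0.2249]
tool_rot: [[-0.97, -0.245, -0.0], [-0.245, 0.97, -0.0], [0.001, -0.0, -1.0]]
contact_force: [0.8, -0.8, -2.6]
grip_width: 0.0247
```

```bash
python3 go.py .5837 -.0926 .150
python3 -c "
from h import *
grab('scene','scene7')
b=cv2.imread('pics/scene7.png')[80:220,240:380]
cv2.imwrite('pics/z7.png',cv2.resize(b,(500,500),interpolation=2))"
```

```text
t 15.575 pos [ 0.5837 -0.0931  0.2249] F [ 0.78 -0.78 -2.58] w 0.02468077586016681 shift mm [-0.1  0.5 74.9]
```

View pics/z7.png

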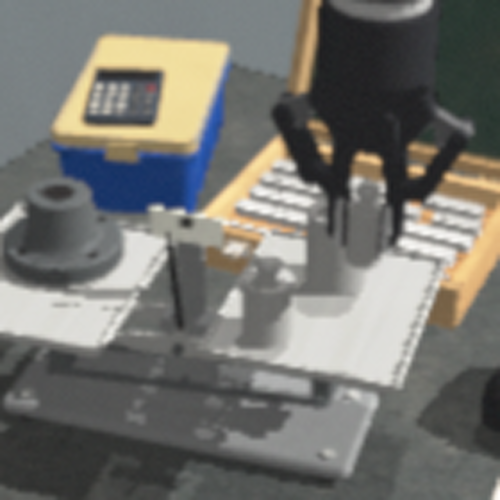

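Emit:
send_rows:
  motion:
    - [[0,0,15],[0,0,0]]
    - [[0,0,35],[0,0,0]]
    - [[0,0,55],[0,0,0]]
    - [[0,0,67],[0,0,0]]
    - [[0,0,73],[0,0,0]]
    - [[0,0,75],[0,0,0]]
    - [[0,0,76],[0,0,0]]
    - [[0,0,77],[0,0,0]]
    - [[0,0,78],[0,0,0]]
    - [[0,0,79],[0,0,0]]
    - [[0,0,80],[0,0,0]]
    - [[0,0,80],[0,0,0]]

```text
time_s: 17.12
tool_pos: [0.584, -0.0923, 0.1451]
tool_rot: [[-0.969, -0.246, -0.0], [-0.246, 0.969, 0.0], [0.0, 0.0, -1.0]]
contact_force: [-0.3, -0.4, -1.8]
grip_width: 0.0243
```

Emit:
send_rows:
  motion:
    - [[0,0,0.5],[0,0,0]]
    - [[0,0,1],[0,0,0]]
    - [[0,0,1.5],[0,0,0]]
    - [[0,0,2],[0,0,0]]
    - [[0,0,2.5],[0,0,0]]
    - [[0,0,3],[0,0,0]]
    - [[0,0,3],[0,0,0]]
    - [[0,0,3],[0,0,0]]
    - [[0,0,3],[0,0,0]]

```text
time_s: 18.25
tool_pos: [0.584, -0.0923, 0.1422]
tool_rot: [[-0.969, -0.246, 0.0], [-0.246, 0.969, -0.0], [-0.0, -0.0, -1.0]]
contact_force: [-0.4, -0.9, -1.9]
grip_width: 0.0246
```

```bash
python3 go.py .5837 -.0926 .137
python3 -c "
from h import *
grab('top','top8');grab('scene','scene8')
b=cv2.imread('pics/scene8.png')[80:220,240:380]
cv2.imwrite('pics/z8.png',cv2.resize(b,(500,500),interpolation=2))"; python3 lv.py 8
```

```text
t 18.25 pos [ 0.584  -0.0923  0.1422] F [-0.37 -0.95 -1.87] w 0.024552887303903176 shift mm [ 0.3 -0.2  5.2]
8 top L 713 0.1195 0.0014
8 top R 0 nan nan
  L-R nan tilt nan g heavy right nan
8 scene L 264 0.119 0.0011
8 scene R 125 0.1304 0.0043
  L-R -0.0114 tilt -0.0496 g heavy right -99.0
  return _methods._mean(a, axis=axis, dtype=dtype,
  ret = ret.dtype.type(ret / rcount)
  ret = _var(a, axis=axis, dtype=dtype, out=out, ddof=ddof,
  arrmean = um.true_divide(arrmean, div, out=arrmean,
  ret = ret.dtype.type(ret / rcount)
```

View pics/z8.png

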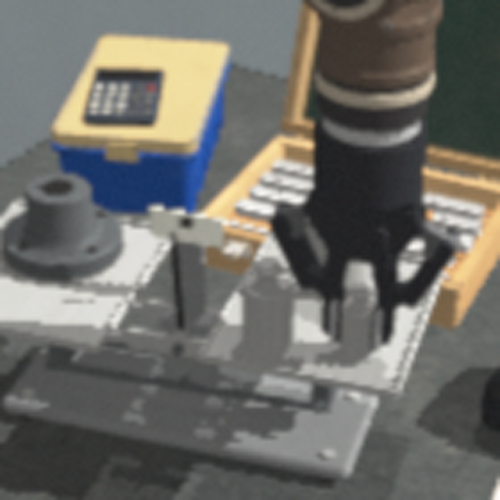

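The weight is in contact and the plate is sinking with it: left plate up 4.5 mm. I keep lowering gently.

Emit:
send_rows:
  motion:
    - [[0,0,0.5],[0,0,0]]
    - [[0,0,1],[0,0,0]]
    - [[0,0,1.5],[0,0,0]]
    - [[0,0,2],[0,0,0]]
    - [[0,0,2.5],[0,0,0]]
    - [[0,0,3],[0,0,0]]
    - [[0,0,3.5],[0,0,0]]
    - [[0,0,4],[0,0,0]]
    - [[0,0,4],[0,0,0]]
    - [[0,0,4],[0,0,0]]
    - [[0,0,4],[0,0,0]]

```text
time_s: 19.73
tool_pos: [0.584, -0.0923, 0.1382]
tool_rot: [[-0.969, -0.246, 0.0], [-0.246, 0.969, 0.0], [-0.0, 0.0, -1.0]]
contact_force: [0.0, -2.0, 0.1]
grip_width: 0.0245
```

```bash
python3 go.py .5837 -.0926 .137
python3 -c "
from h import *
grab('top','top9');grab('scene','scene9')"; python3 lv.py 9 2>/dev/null
```

```text
t 19.725 pos [ 0.584  -0.0923  0.1382] F [ 0.03 -1.99  0.14] w 0.024469199800052566 shift mm [ 0.3 -0.2  1.2]
9 top L 716 0.1235 0.0013
9 top R 0 nan nan
  L-R nan tilt nan g heavy right nan
9 scene L 264 0.1228 0.0011
9 scene R 129 0.1269 0.0058
  L-R -0.004 tilt -0.0175 g heavy right -35.0
```

The tool force is near zero, so the plate carries the weight. Release and retreat upward.

Emit:
send_rows:
  motion:
    - [[0,0,0],[0,0,0]]
    - [[0,0,0],[0,0,0]]
    - [[0,0,0],[0,0,0]]
    - [[0,0,0],[0,0,0]]
    - [[0,0,0],[0,0,0]]
  fingers: 40

```text
time_s: 20.45
tool_pos: [0.584, -0.0923, 0.1382]
tool_rot: [[-0.969, -0.246, 0.0], [-0.246, 0.969, 0.0], [-0.0, 0.0, -1.0]]
contact_force: [-0.3, 0.0, -0.2]
grip_width: 0.04
```

Emit:
send_rows:
  motion:
    - [[0,0,-8],[0,0,0]]
    - [[0,0,-25],[0,0,0]]
    - [[0,0,-55],[0,0,0]]
    - [[0,0,-85],[0,0,0]]
    - [[10,-30,-105],[0,0,0]]
    - [[40,-80,-115],[0,0,0]]
    - [[70,-130,-115],[0,0,0]]
    - [[95,-180,-115],[0,0,0]]
    - [[110,-210,-115],[0,0,0]]
    - [[110,-220,-115],[0,0,0]]
    - [[110,-220,-115],[0,0,0]]
    - [[110,-220,-115],[0,0,0]]

```text
time_s: 21.95
tool_pos: [0.5319, -0.3315, 0.2536]
tool_rot: [[-0.969, -0.247, 0.0], [-0.247, 0.969, 0.0], [-0.0, 0.0, -1.0]]
contact_force: [0.3, -0.8, 0.4]
grip_width: 0.0401
```

Emit:
send_rows:
  motion:
    - [[0,0,0],[0,0,0]]
    - [[0,0,0],[0,0,0]]
    - [[0,0,0],[0,0,0]]
    - [[0,0,0],[0,0,0]]
    - [[0,0,0],[0,0,0]]
    - [[0,0,0],[0,0,0]]

```text
time_s: 22.7
tool_pos: [0.5313, -0.3326, 0.2532]
tool_rot: [[-0.969, -0.246, -0.0], [-0.246, 0.969, 0.0], [0.0, 0.0, -1.0]]
contact_force: [-0.1, 0.6, 0.5]
grip_width: 0.0401
```

```bash
python3 -c "
from h import *
grab('top','topA');grab('scene','sceneA')
a=cv2.imread('pics/topA.png')[90:250,150:400];b=cv2.imread('pics/sceneA.png')[100:240,210:390];p=cv2.imread('pics/sceneA.png')[132:182,270:320]
cv2.imwrite('pics/zA.png',np.hstack([cv2.resize(a,(300,300),interpolation=2),cv2.resize(b,(300,300),interpolation=2)]))
cv2.imwrite('pics/pA.png',cv2.resize(p,(400,400),interpolation=2))"; python3 lv.py A; python3 go.py 0 0 0
```

```text
A top L 712 0.1248 0.0014
A top R 619 0.1249 0.0017
  L-R -0.0001 tilt -0.0004 g heavy right -1.0
A scene L 260 0.1241 0.0011
A scene R 269 0.1249 0.0045
  L-R -0.0008 tilt -0.0036 g heavy right -7.0
t 22.8 pos [ 0.5314 -0.3327  0.2532] F [-0.05  0.    0.24] w 0.039943870319484466 shift mm [433.4 452.9 253.2]
```

View pics/zA.png

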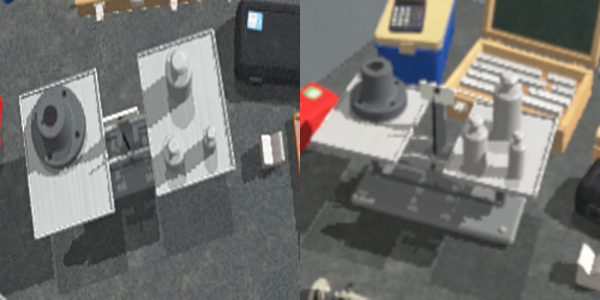

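View pics/pA.png

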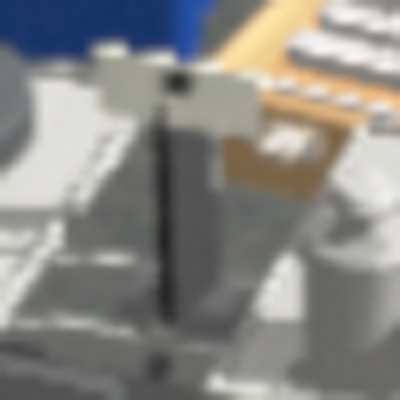

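The plates are level within 1 mm in both cameras, and the pointer is upright. All three weights stand upright on the right plate. Before handing in, one last check of the rest of the scene.

```bash
python3 -c "
from h import *
grab('top','topB');grab('scene','sceneB')
cv2.imwrite('pics/fB.png',cv2.imread('pics/sceneB.png'))"; python3 lv.py B
```

```text
B top L 713 0.1249 0.0014
B top R 620 0.1249 0.0017
  L-R -0.0 tilt -0.0001 g heavy right -0.0
B scene L 262 0.1243 0.0011
B scene R 274 0.1247 0.0045
  L-R -0.0004 tilt -0.0017 g heavy right -3.0
```

View pics/fB.png

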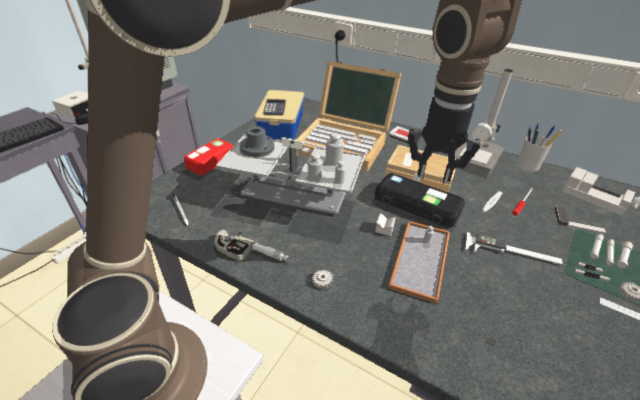

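The beam is level (balance ~295,165) and the 100 g weight still stands in the tray (430,233). The gear (322,278) and V-block (386,224) are where they were, and the gripper is clear of everything.

```bash
python3 -c "
from workcell import job
print(job.sign_off())"
```

```text
the job is handed in; nothing more can be done
None
```

The hub weighs **1.7 kg to the nearest 100 g**. The beam rests level with the 500 g and 200 g weights standing upright beside the 1 kg on the right plate. I handed the job in at about 23 s of the 67 s allowed.

- **Choosing the weights:** with only the 500 g added, the beam stayed on its stop, so at least 170 g was still missing. The hub can be at most 1.75 kg, so that pointed to the 200 g.
- **Level check:** both plates read about 125 mm high. The top camera gave a tilt of about 0.000 rad and the scene camera about -0.002 rad, well inside the ±0.033 centre mark. The beam was still level in a second pair of pictures just before handing in.
- **Pointer:** it is upright, but in the scene camera it appears slightly left of the broad mark. I put this down to the angled view, because its swing from the stop matches a level beam. I could not read it from straight ahead.
- **Everything else:** the hub and the 1 kg weight stayed on their plates, and the 100 g is still in the tray. The gear and V-block look undisturbed, and the gripper is clear of everything.

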